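# Push a damp casting mould home in its dryer bay

### The arm

A 6-joint arm with a two-finger parallel gripper is mounted at the origin on the work surface. World frame = base frame: x ahead of the robot, y to its left, z up, the work surface at z = 0. Lengths are in m, angles in rad, forces in N, time in s.
With the tool pointing down it reaches from about 0.375 to 0.9 m from the base axis. Payload 3.1 kg.
Tool frame: the origin (TCP) lies on the front face of the gripper's body, between the roots of the fingers; the fingertips stand 73 mm ahead of it and the grasp point (between the pads) lies 54 mm ahead of it (manip.finger_overhang is the distance from the TCP to the fingertips, in m); z points along the fingers, y is the direction in which the jaws open and shut (so a half turn about z gives the same grasp; the last joint's range is limited). The gripper opens to 85 mm and grips with 20 to 120 N. Pads are 22 mm wide; open, the fingers measure 114 mm over their backs; the gripper's body (76 mm by 85 mm) begins 54 mm behind the grasp point. The pads swing forward as they close: fully open they stand 13 mm farther back than shut.
Start: joints at [0.983, 0.527, 1.433, -0, 1.181, -0.178], TCP at [0.249, 0.573, 0.304] pointing down, gripper open.
Joint ranges: [-3.08, 3.08], [-0.75, 2.2], [0.22, 2.44], [-1.43, 4.57], [0, 2.65], [-2.85, 2.85]. Speed limits (rad/s): [2.79, 2.79, 3.14, 3.14, 3.14, 3.14].

### API

Orientations are given as a unit quaternion [x, y, z, w].
In Python, from station import manip gives the robot as it stands.
- The arm moves only by the tool apply_moves, never from a script. Its argument "increments" is a list that holds one entry, the list of rows, each a list of 4 numbers: the shift along the tool's x, y, z in m, then the turn about the tool's z in degrees. In form: [[[dx, dy, dz, spin], ...]]. A call has 1 to 5 rows; each row shifts and turns the pose as measured when the row begins, along the tool's axes as they then stand; what a row does not reach is not made up. A row lasts 1/10 s, in which the tool goes at most 50 mm and 8.59 degrees, less where a joint would pass 70% of its speed; a pose out of reach is approached as far as the arm can. A call with a gripper value outside its range is refused whole. "fingers" is the opening, from 0 (shut) to 1 (fully open), set as the call begins (left out, the last holds). The fingers move at their own pace and stop on an object; "newtons" is the grip in N (left out, the last holds). Time passes only in rows, so rows that do not move let the fingers close. It gives the time, the measured TCP pose, the force and the opening at its end, in the units of the state.
- manip.sense(): the state, without advancing time (a new reading comes with each control period).
- manip.snapshot(name): name is "scene" or "top" or "wrist"; returns (picture, depth): 400x640x3 uint8, red, green, blue; 400x640 float32, m along the optical axis (not along the pixel's ray), 0 where there is no reading.
- manip.camera_model(name): a dict with "mtx" (3x3 intrinsics, pixels), "R" (3x3) and "t" (3): a world point X has camera coordinates R X + t; the wrist camera has in their place "mount" (4x4, takes a point from camera to tool coordinates, whose origin is the TCP and whose axes are the flange's). Camera axes: x right, y down, z forward; pixel columns grow to the right and rows downward; lengths in m; the calibration is good to about 2 mm. A picture is of the moment at which its call begins: read the wrist's pose just before it. camera_model takes no time and is no camera call.
- manip.sign_off(): hands the job in, once; it reports no verdict.
The state is a dict: "t": time; "q": joint angles; "qd": joint speeds; "tau": joint torques, N m; "tcp_pos": TCP position; "tool_rot": TCP orientation; "force": force on the tool from outside, world axes, zero at the start; "ft_torque": the same for the moment, N m; "finger_gap": opening from 0.0 (shut) to 1.0 (fully open).
Only numpy, scipy, OpenCV 4.12 (cv2) and the standard library are available. Lean on these libraries where they do the work, as an engineer would, in place of code of your own. Each camera call takes 0.05 s, during which the arm holds its last target.

### The job

Push the strapped rectangular plaster mould that stands on the loading board of the mould dryer into the one empty bay (the one with a sheet of paper laid in it), squarely and all the way back to the air duct, then leave it there. The damp plaster chips and needs air on both sides, so nothing may touch the steel divider rails on the way, neither mould nor gripper, and the push must be gentle. Only push it with the fingers: do not pinch, lift or tip it, and leave the other moulds and the pottery where they stand.

Things in the scene. Friction and masses are not known exactly. Their poses are not given: they have to be found in the camera images.
- mould: The mould to push: off-white plaster block, two black straps round it, a 30 mm pour hole in its top; 96 long (its x) x 72 wide (its y) x 84 mm high, 0.4 to 0.85 kg, loose. Origin: centre of its underside, z up. It starts on the loading board before the bays, out of line and turned up to 0.35 rad to them; it slides on the smooth board at a push of roughly 2 to 6 N.
- bay_home (a point): On the empty bay's floor, midway between its rails: where the middle of the mould's underside is when its far end just meets the air duct. x points down the lane to the duct, y left. The rails run along x from 95 mm before to 45 mm beyond it, 90 mm clear between them (9 mm to spare each side). The white paper sheet in the bay (84 x 136 mm) is no obstacle.
- rack: Mould dryer, fixed: grey board 330 (x) by 340 mm (y), top 12 mm above the bench: loading board (x -180 to -20 mm) and bay floor in one. Aluminium air duct across its far end, near face at x = +123, 55 mm high, is the back stop; a 131 mm high blower stands left of it (x 80 to 190, y 195 to 295). Origin on the bench, y-middle of the board; x points down the bays, away from the robot.
- dividers: Four steel rails fixed on the dryer's board, parallel to x: bars 140 mm long (x -20 to +120 mm), 4 mm thick, 18 mm high above the board (tops 30 mm above the bench), at y = -141, -47, +47, +141 mm; so three bays at y = -94, 0, +94. Same origin and axes as rack. Not to be touched.
- mould_low: Bystander: low plaster mould, 90 x 70 x 62 mm, one strap, two pour holes, standing home in another bay. Origin: centre of its underside.
- mould_round: Bystander: round plaster mould, 70 mm across, 72 mm high, standing home in another bay. Origin: centre of its underside.
- mushroom: Bystander: clay mushroom, 62 mm across, 65 mm high, on the bench right of the dryer. Origin: centre of its underside.
- mushroom_small: Bystander: smaller clay mushroom, 53 mm across, 55 mm high, on the bench left of the dryer. Origin: centre of its underside.
- bowl: Bystander: white bowl, 130 mm across, 55 mm high, on the bench to the right. Origin: centre of its underside.
- tool_pot: Bystander: grey pot 90 mm across, 110 mm high, full of brushes and modelling sticks up to 230 mm high, on the bench to the left. Origin: centre of its underside.
- vase: Bystander: brown clay cylinder, 82 mm across, 150 mm high, standing on a banding wheel (65 mm high) to the right. Origin: centre of its underside.
Things that resemble listed ones, but are neither listed nor needed, are in the scene too. Leave any purple or turquoise look-alike of the mould alone.

How it is judged:
By the outcome, as a careful person would: the job done as asked, in the order asked, and still so for the second after the job is handed in, with the robot touching nothing.
It also fails if it takes over 56 s, if anything falls off the work surface, if the arm or the gripper's body presses on something with over 40 N, if the wrist force passes 120 N, or if a joint passes its speed limit or range.

## Working session

There is one attempt and no reset: what is moved stays moved. The work goes in short steps, Python scripts to look and compute and a tool call to move; the robot and the scene stay as the last step left them, time stands still between calls to the robot, and variables do not carry over. Pictures are saved under pics/ and viewed, and the job is handed in when it is done.

Besides the shell and the picture viewer there is one more tool, called after "Call:" as a command line: name --argument value ..., lists and objects as JSON in quotes. apply_moves: Moves the arm, as the interface text tells. Its arguments: {"type":"object","properties":{"increments":{"type":"array","items":{"type":"array","items":{"type":"array","items":{"type":"number"}}}},"fingers":{"type":"number"},"newtons":{"type":"number"}},"required":["increments"]}

```bash
mkdir -p pics; ls; python3 - <<'E'
from station import manip
import cv2,numpy as np
s=manip.sense()
print({k:np.round(v,3).tolist() for k,v in s.items()}, manip.finger_overhang)
for n in ("scene","top"):
    p,d=manip.snapshot(n); cv2.imwrite(f"pics/{n}0.png",p[:,:,::-1]); np.save(f"pics/{n}0.npy",d)
    print(n,manip.camera_model(n))
print(manip.camera_model("wrist"))
E
```

```text
pics
{'t': 0.0, 'q': [0.983, 0.528, 1.434, 0.0, 1.181, -0.179], 'qd': [-0.001, -0.0, -0.001, -0.0, -0.001, -0.001], 'tau': [-0.002, -44.234, -17.802, -0.0, 0.008, 0.0], 'tcp_pos': [0.249, 0.573, 0.303], 'tool_rot': [0.203, 0.979, -0.001, -0.0], 'force': [0.006, 0.489, -0.791], 'ft_torque': [0.058, 0.002, 0.02], 'finger_gap': 0.997} 0.0726
scene {'mtx': array([[496.8005187 ,   0.        , 325.41905701],
       [  0.        , 496.8005187 , 204.75878659],
       [  0.        ,   0.        ,   1.        ]]), 'R': array([[-0.76146636,  0.64810444, -0.01138456],
       [ 0.54484796,  0.63043691, -0.5528924 ],
       [-0.35115477, -0.42721182, -0.83317488]]), 't': array([ 0.34023446, -0.20400165,  1.56499441])}
top {'mtx': array([[432.15552871,   0.        , 317.04080507],
       [  0.        , 432.15552871, 188.99935986],
       [  0.        ,   0.        ,   1.        ]]), 'R': array([[ 0.02446919, -0.99969345,  0.00377567],
       [-0.99767105, -0.02465988, -0.06359534],
       [ 0.06366895, -0.00221075, -0.99796863]]), 't': array([-0.03087624,  0.40989204,  1.51845051])}
{'mtx': array([[277.99530569,   0.        , 316.91323867],
       [  0.        , 277.99530569, 200.13237087],
       [  0.        ,   0.        ,   1.        ]]), 'mount': array([[-3.92348241e-04, -9.55557171e-01, -2.94805595e-01,
         7.48107596e-02],
       [ 9.99999922e-01, -3.63978814e-04, -1.51101760e-04,
         6.46637692e-05],
       [ 3.70833799e-05, -2.94805631e-01,  9.55557240e-01,
        -7.07943357e-02],
       [ 0.00000000e+00,  0.00000000e+00,  0.00000000e+00,
         1.00000000e+00]])}
```

View pics/scene0.png

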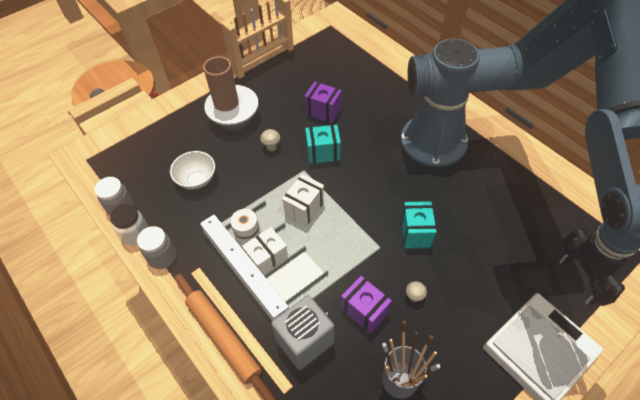

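View pics/top0.png

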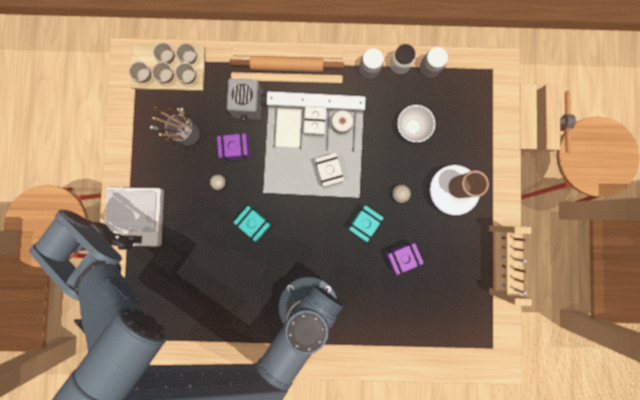

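```bash
cat > h.py <<'E'
import numpy as np,cv2
from station import manip
def cloud(name,d,pose=None):
    m=manip.camera_model(name);K=m["mtx"]
    v,u=np.mgrid[:400,:640]
    P=np.stack([(u-K[0,2])/K[0,0]*d,(v-K[1,2])/K[1,1]*d,d],-1)
    if name=="wrist":
        from scipy.spatial.transform import Rotation as R
        M=m["mount"];P=P@M[:3,:3].T+M[:3,3]
        W=P@R.from_quat(pose["tool_rot"]).as_matrix().T+pose["tcp_pos"]
    else: W=(P-m["t"])@m["R"]
    W[d<=0]=np.nan
    return W
def proj(name,X,z=None):
    m=manip.camera_model(name);c=np.asarray(X)@m["R"].T+m["t"];c=c@m["mtx"].T
    return c[...,:2]/c[...,2:]
def ray(name,uv,z):  # pixel to plane z
    m=manip.camera_model(name)
    uv=np.atleast_2d(uv).astype(float)
    r=np.c_[uv,np.ones(len(uv))]@np.linalg.inv(m["mtx"]).T@m["R"]
    c=-m["t"]@m["R"]
    return c+r*((z-c[2])/r[:,2])[:,None]
E
python3 - <<'E'
from h import *
for n,(x0,x1,y0,y1),k in (("top",(220,380,75,205),5),("scene",(190,390,160,320),4)):
    d=np.load(f"pics/{n}0.npy");W=cloud(n,d)
    im=cv2.imread(f"pics/{n}0.png")
    c=cv2.resize(im[y0:y1,x0:x1],None,fx=k,fy=k,interpolation=cv2.INTER_CUBIC);cv2.imwrite(f"pics/{n}0c.png",c)
    if n=="top":
        for u,v in [(329,170),(289,128),(316,101),(300,180),(268,190),(357,192),(318,112),(343,120)]: print(u,v,W[v,u].round(4))
    for lo,hi in((.086,.106),(.045,.067),):
        M=(W[...,2]>lo)&(W[...,2]<hi)
        M[:y0]=0;M[y1:]=0;M[:,:x0]=0;M[:,x1:]=0
        nn,l,st,ce=cv2.connectedComponentsWithStats(M.astype(np.uint8))
        for i in range(1,nn):
            if st[i,4]>60:
                P=W[l==i];r=cv2.minAreaRect(P[:,:2].astype(np.float32)*1000);print(n,lo,st[i].tolist(),np.nanmedian(P,0).round(4),np.round(r[0],1),np.round(r[1],1),round(r[2],1))
E
```

```text
329 170 [ 0.4718 -0.0596  0.0815]
289 128 [0.6271 0.085  0.01  ]
316 101 [ 0.712  -0.0096  0.0685]
300 180 [0.4416 0.0407 0.0058]
268 190 [0.4031 0.1536 0.0054]
357 192 [ 0.4034 -0.1626  0.013 ]
318 112 [ 0.6759 -0.0175  0.0591]
343 120 [ 0.6443 -0.1035  0.0836]
top 0.086 [316, 153, 28, 33, 553] [ 0.4744 -0.0616  0.0959] [474.6 -61.2] [96.2 72.6] 17.7
top 0.045 [260, 87, 106, 24, 902] [0.7137 0.0114 0.0641] [715.5   2.4] [366.3  77.4] 88.0
scene 0.086 [282, 174, 42, 39, 809] [ 0.4781 -0.0568  0.0962] [474.8 -58.8] [100.8  76.1] 16.8
scene 0.045 [190, 160, 25, 28, 88] [ 0.6343 -0.3036  0.0524] [ 632.5 -316.2] [108.8  36.3] 22.8
scene 0.045 [284, 192, 40, 28, 164] [ 0.5075 -0.0315  0.0552] [484.2 -32.4] [ 55.  116.7] 72.4
scene 0.045 [201, 215, 88, 104, 1134] [0.7191 0.0163 0.0649] [673.3  -6.4] [343.7 136. ] 88.4
scene 0.045 [233, 222, 26, 17, 123] [ 0.6562 -0.071   0.0551] [652.1 -81.2] [32.7 69.7] 69.4
scene 0.045 [190, 291, 30, 29, 436] [0.8584 0.0187 0.0497] [860.7  20.8] [100.8  38.8] 89.6
scene 0.045 [342, 299, 24, 21, 83] [0.5876 0.2655 0.057 ] [587.3 268.8] [ 3.3 74.6] 6.8
```

View pics/top0c.png

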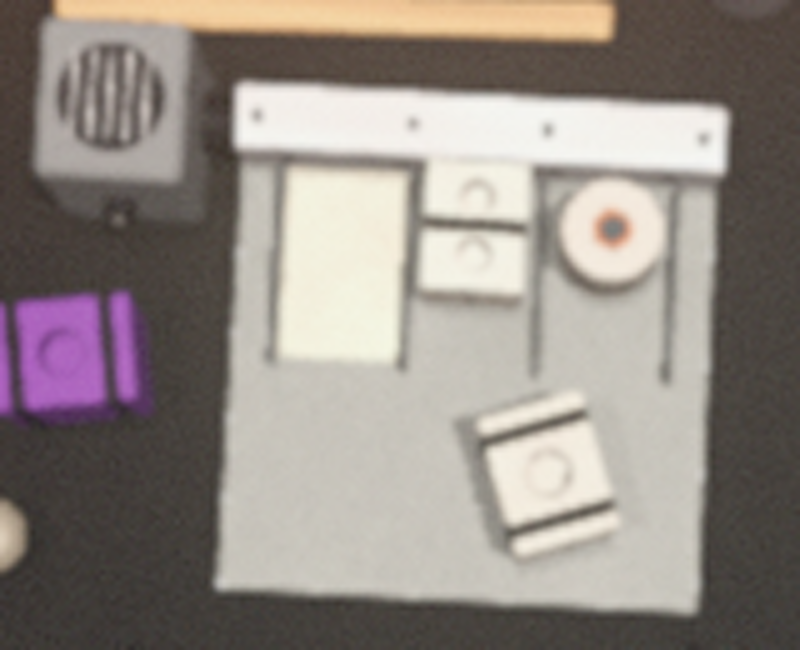

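View pics/scene0c.png

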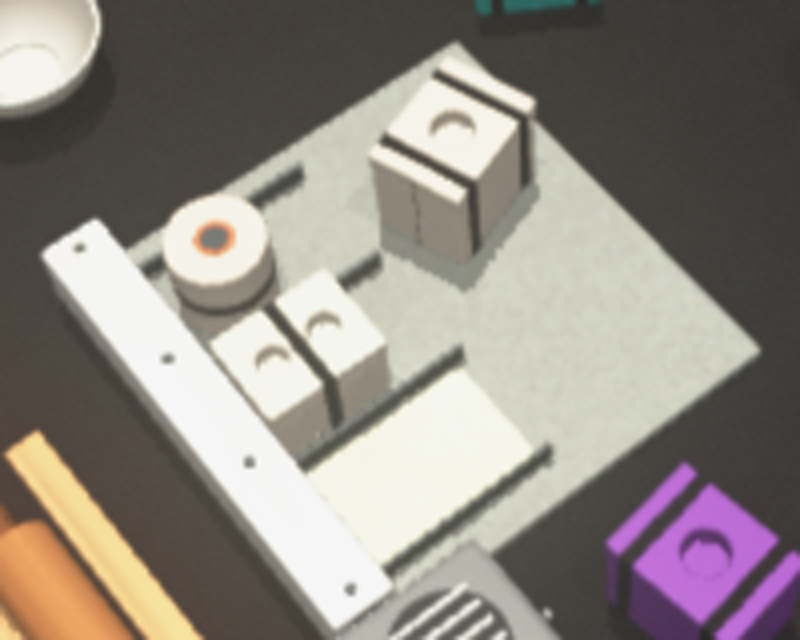

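```bash
cat >> h.py <<'E'
def ang(s):
    from scipy.spatial.transform import Rotation as R
    M=R.from_quat(s["tool_rot"]).as_matrix(); return np.degrees(np.arctan2(M[1,0],M[0,0]))
def plan(s,xyz,a,vmax=.045,smax=8,s_only=None):
    """rows from state to xyz with tool-x heading a (deg); tool down"""
    p=np.array(s["tcp_pos"]);h=ang(s);D=np.array(xyz)-p;t=-(((a-h)+180)%360-180)
    n=int(np.ceil(max(np.linalg.norm(D)/vmax,abs(t)/smax)));out=[]
    for i in range(n):
        hh=np.radians(h-t*i/n);e=D/n
        ex=np.array([np.cos(hh),np.sin(hh)]);ey=np.array([np.sin(hh),-np.cos(hh)])
        out.append([round(float(e[:2]@ex),4),round(float(e[:2]@ey),4),round(float(-e[2]),4),round(float(t/n),2)])
    print(n);print(out)
def st(s=None):
    s=s or manip.sense()
    print("t",round(s["t"],2),"p",np.round(s["tcp_pos"],4),"ang",round(ang(s),2),"F",np.round(s["force"],2),"gap",round(s["finger_gap"],2))
    return s
E
python3 - <<'E'
from h import *
from scipy.optimize import least_squares
# rack fit: pts in rack frame (x,y,z) & pixel
T=lambda u,v:(220+u/5-.4,75+v/5-.4)
S=lambda u,v:(190+u/4-.4,160+v/4-.4)
top=[((-.18,.17,.012),T(215,590)),((-.18,-.17,.012),T(698,612)),
 ((-.02,.141,.03),T(269,362)),((-.02,.047,.03),T(403,370)),((-.02,-.047,.03),T(535,376)),((-.02,-.141,.03),T(666,383))]
sc=[((-.18,.17,.012),S(760,350)),((-.18,-.17,.012),S(457,42)),
 ((-.02,.141,.03),S(550,447)),((-.02,.047,.03),S(463,349)),((-.02,-.047,.03),S(380,255)),((-.02,-.141,.03),S(302,168))]
def w(p,X):
    c,s=np.cos(p[2]),np.sin(p[2]);X=np.array(X)
    return np.c_[p[0]+c*X[:,0]-s*X[:,1],p[1]+s*X[:,0]+c*X[:,1],X[:,2]]
for nm,l in(("top",[("top",top)]),("scene",[("scene",sc)]),("both",[("top",top),("scene",sc)])):
    f=lambda p:np.concatenate([(proj(n,w(p,[a for a,_ in q]))-np.array([b for _,b in q])).ravel() for n,q in l])
    r=least_squares(f,[.557,0,0]);print(nm,r.x[:2].round(4),np.degrees(r.x[2]).round(2),np.abs(r.fun).max().round(2))
# mould corners top
mt=ray("top",[T(475,415),T(583,392),T(622,524),T(517,560)],.096);print(mt.round(4));c=mt.mean(0);print(c, np.degrees(np.arctan2(*((mt[0]+mt[1]-mt[2]-mt[3])[1::-1]))))
ms=ray("scene",[S(370,152),S(464,203),S(536,103),S(447,58)],.096);print(ms.round(4),ms.mean(0), np.degrees(np.arctan2(*((ms[0]+ms[1]-ms[2]-ms[3])[1::-1]))))
plan(manip.sense(),[.493,-.12,.25],107.5)
E
```

```text
top [ 0.5697 -0.0043] -1.41 0.47
scene [ 0.5749 -0.0017] -1.51 0.67
both [ 0.5727 -0.003 ] -1.5 1.17
[[ 0.5109 -0.0098  0.096 ]
 [ 0.5284 -0.0822  0.096 ]
 [ 0.4398 -0.1103  0.096 ]
 [ 0.4138 -0.0404  0.096 ]]
[ 0.47321779 -0.0606644   0.096     ] 17.53692116329793
[[ 0.5296 -0.0804  0.096 ]
 [ 0.5076 -0.0075  0.096 ]
 [ 0.4192 -0.0384  0.096 ]
 [ 0.441  -0.1081  0.096 ]] [ 0.47434849 -0.05860501  0.096     ] 18.29370697054288
17
[[-0.0294, -0.0317, 0.0031, 2.88], [-0.031, -0.0301, 0.0031, 2.88], [-0.0325, -0.0285, 0.0031, 2.88], [-0.0338, -0.0269, 0.0031, 2.88], [-0.0352, -0.0251, 0.0031, 2.88], [-0.0364, -0.0233, 0.0031, 2.88], [-0.0375, -0.0215, 0.0031, 2.88], [-0.0385, -0.0196, 0.0031, 2.88], [-0.0395, -0.0176, 0.0031, 2.88], [-0.0403, -0.0156, 0.0031, 2.88], [-0.041, -0.0135, 0.0031, 2.88], [-0.0417, -0.0115, 0.0031, 2.88], [-0.0422, -0.0093, 0.0031, 2.88], [-0.0426, -0.0072, 0.0031, 2.88], [-0.0429, -0.0051, 0.0031, 2.88], [-0.0431, -0.0029, 0.0031, 2.88], [-0.0432, -0.0007, 0.0031, 2.88]]
```

Call:
apply_moves --increments '[[[-0.029,-0.032,0.003,2.9],[-0.031,-0.03,0.003,2.9],[-0.033,-0.029,0.003,2.9],[-0.034,-0.027,0.003,2.9],[-0.035,-0.025,0.003,2.9]]]' --fingers 0.4 --newtons 20

```text
t: 0.6
tcp_pos: [0.3199, 0.3667, 0.2856]
tool_rot: [0.325, 0.946, 0.0, -0.0]
force: [1.3, 1.0, 0.0]
finger_gap: 0.4
```

Call:
apply_moves --increments '[[[-0.036,-0.023,0.003,2.9],[-0.038,-0.021,0.003,2.9],[-0.039,-0.02,0.003,2.9],[-0.04,-0.018,0.003,2.9],[-0.04,-0.016,0.003,2.9]]]'

```text
t: 1.1
tcp_pos: [0.3915, 0.1534, 0.2692]
tool_rot: [0.446, 0.895, 0.0, -0.0]
force: [0.5, 0.4, -0.5]
finger_gap: 0.399
```

Call:
apply_moves --increments '[[[-0.041,-0.014,0.003,2.9],[-0.042,-0.012,0.003,2.9],[-0.042,-0.009,0.003,2.9],[-0.043,-0.007,0.003,2.9],[-0.043,-0.005,0.003,2.9]]]'

```text
t: 1.6
tcp_pos: [0.4607, -0.0613, 0.2529]
tool_rot: [0.56, 0.828, 0.0, -0.001]
force: [1.3, -0.0, 0.1]
finger_gap: 0.401
```

```bash
python3 - <<'E'
from h import *
s=st()
p,d=manip.snapshot("wrist");cv2.imwrite("pics/w1.png",p[:,:,::-1]);np.savez("pics/w1.npz",d=d,p=s["tcp_pos"],r=s["tool_rot"])
plan(s,[.493,-.12,.2],107.5)
E
```

```text
t 1.6 p [ 0.4607 -0.0613  0.2529] ang 111.86 F [ 1.33 -0.01  0.11] gap 0.4
2
[[-0.0332, 0.0041, 0.0265, 2.18], [-0.0331, 0.0053, 0.0265, 2.18]]
```

View pics/w1.png

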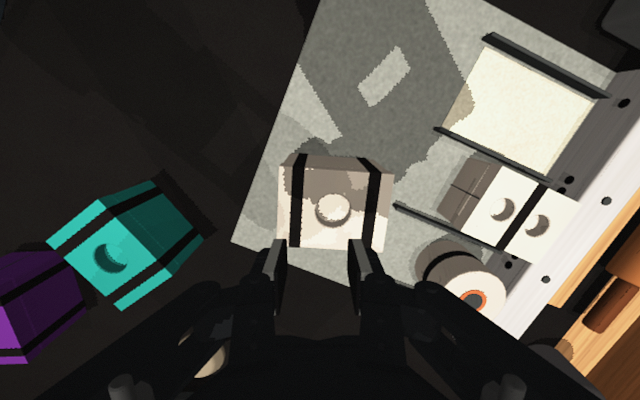

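```bash
cat >> h.py <<'E'
def wray(pos,quat,uv,z):
    from scipy.spatial.transform import Rotation as R
    m=manip.camera_model("wrist");M=m["mount"];Q=R.from_quat(quat).as_matrix()
    r=np.c_[np.atleast_2d(uv).astype(float),np.ones(len(uv))]@np.linalg.inv(m["mtx"]).T@M[:3,:3].T@Q.T
    c=Q@M[:3,3]+pos
    return c+r*((z-c[2])/r[:,2])[:,None]
E
python3 - <<'E'
from h import *
z=np.load("pics/w1.npz");im=cv2.imread("pics/w1.png")
W=cloud("wrist",z["d"],{"tcp_pos":z["p"],"tool_rot":z["r"]})
M=(np.abs(W[...,2]-.096)<.008)
n,l,stt,ce=cv2.connectedComponentsWithStats(M.astype(np.uint8))
for i in range(1,n):
    if stt[i,4]>800:
        P=W[l==i];r=cv2.minAreaRect(P[:,:2].astype(np.float32)*1000);print(stt[i],np.median(P,0),r)
print(wray(z["p"],z["r"],[(487,37),(437,130),(396,205)],.03).round(4))
cv2.imwrite("pics/w1c.png",cv2.resize(im[20:270,225:495],None,fx=2.9,fy=2.4*1,interpolation=cv2.INTER_CUBIC))
E
```

```text
[ 276  165  118   88 7895] [ 0.47299595 -0.05569807  0.09699661] ((475.0278015136719, -60.41563415527344), (96.41166687011719, 73.62355041503906), 17.667312622070312)
[[ 0.5548  0.1323  0.03  ]
 [ 0.5528  0.0403  0.03  ]
 [ 0.5501 -0.0479  0.03  ]]
```

Call:
apply_moves --increments '[[[-0.033,0.004,0.026,2.2],[-0.033,0.005,0.026,2.2]]]'

```text
t: 1.85
tcp_pos: [0.4974, -0.129, 0.2026]
tool_rot: [0.595, 0.804, 0.0, 0.005]
force: [0.0, -0.6, 0.2]
finger_gap: 0.398
```

View pics/w1c.png

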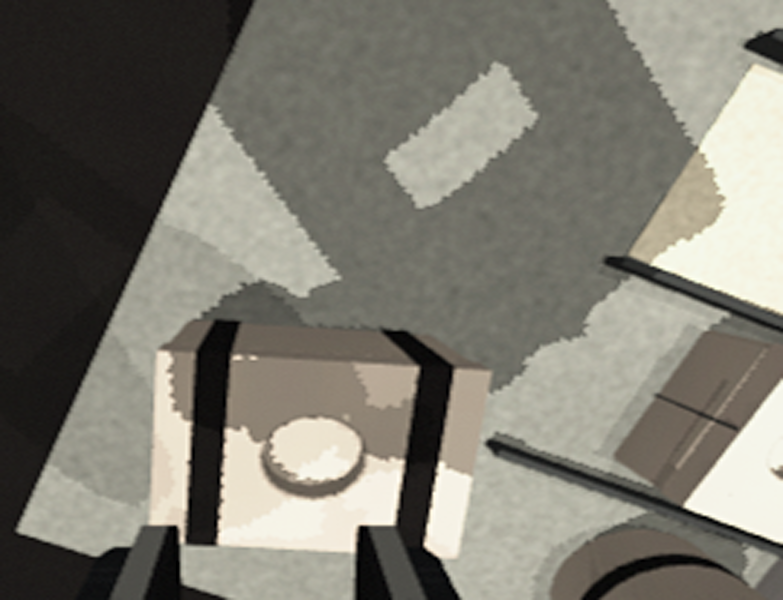

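Call:
apply_moves --increments '[[[0,0,0.03,-0.7],[0,0,0.03,0],[0,0,0.022,0],[0,0,0.006,0],[0,0,0,0]]]'

```text
t: 2.35
tcp_pos: [0.5008, -0.1347, 0.1081]
tool_rot: [0.593, 0.805, 0.0, 0.006]
force: [-0.3, 0.3, 1.1]
finger_gap: 0.401
```

```bash
python3 - <<'E'
from h import *
s=st();print(s["tool_rot"])
p,d=manip.snapshot("scene");cv2.imwrite("pics/s2.png",cv2.resize(p[130:290,190:430,::-1],None,fx=3.3,fy=3.3,interpolation=cv2.INTER_CUBIC))
c=np.array([.475,-.0604]);v=s["tcp_pos"][:2]-c;a=np.radians(17.7);print(np.array([[np.cos(a),np.sin(a)],[-np.sin(a),np.cos(a)]])@v)
E
```

```text
t 2.35 p [ 0.5008 -0.1347  0.1081] ang 107.31 F [-0.33  0.25  1.14] gap 0.4
[5.92651551e-01 8.05438235e-01 1.45695433e-05 5.77829360e-03]
[ 0.00199024 -0.07862612]
```

View pics/s2.png

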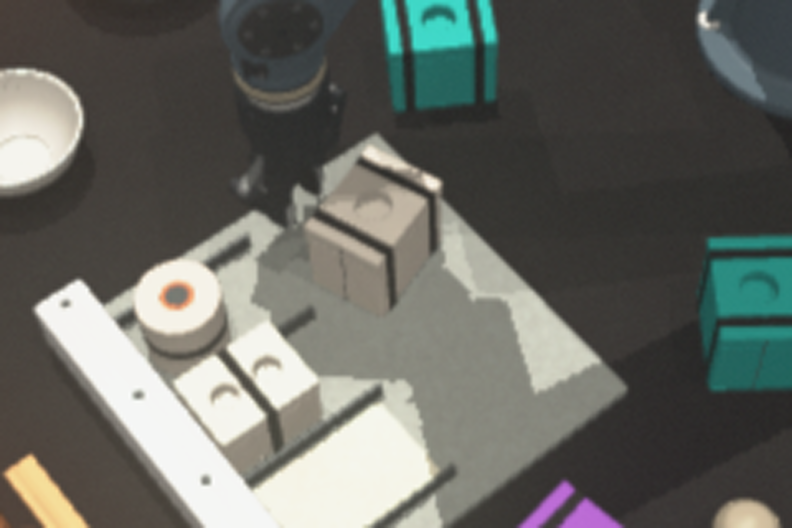

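Call:
apply_moves --increments '[[[0.008,0,-0.002,-0.4],[0.008,0,0,0],[0.006,0,0,0],[0.004,0,0,0],[0.002,0,0,0]]]'

```text
t: 2.9
tcp_pos: [0.4933, -0.1055, 0.1149]
tool_rot: [0.589, 0.808, 0.001, 0.01]
force: [0.6, -2.8, -0.2]
finger_gap: 0.404
```

Call:
apply_moves --increments '[[[0.002,0,0,0],[0.002,0,0,0],[0.002,0,0,0],[0.002,0,0,0]]]'

```text
t: 3.3
tcp_pos: [0.4945, -0.1006, 0.1165]
tool_rot: [0.588, 0.809, 0.001, 0.016]
force: [1.0, -5.3, 1.8]
finger_gap: 0.401
```

```bash
python3 - <<'E'
from h import *
s=st()
c=np.array([.475,-.0604]);v=s["tcp_pos"][:2]-c;a=np.radians(17.7);print(np.array([[np.cos(a),np.sin(a)],[-np.sin(a),np.cos(a)]])@v)
E
```

```text
t 3.3 p [ 0.4945 -0.1006  0.1165] ang 107.93 F [ 0.97 -5.29  1.79] gap 0.4
[ 0.00636557 -0.04427144]
```

Call:
apply_moves --increments '[[[0.003,0,0.001,0.3],[0.004,0,0.001,0.5],[0.004,0,0.001,0.5],[0.004,0,0.001,0.5]]]'

```text
t: 3.7
tcp_pos: [0.4914, -0.0873, 0.1123]
tool_rot: [0.602, 0.798, 0.001, 0.018]
force: [0.6, -4.8, 2.1]
finger_gap: 0.399
```

```bash
python3 - <<'E'
from h import *
s=st();print(s["qd"])
p,d=manip.snapshot("wrist");cv2.imwrite("pics/w3.png",p[:,:,::-1])
E
```

```text
t 3.7 p [ 0.4914 -0.0873  0.1123] ang 105.97 F [ 0.61 -4.82  2.11] gap 0.4
[ 0.06638059  0.01466545  0.0493731  -0.00786999 -0.0645124   0.16699447]
```

View pics/w3.png

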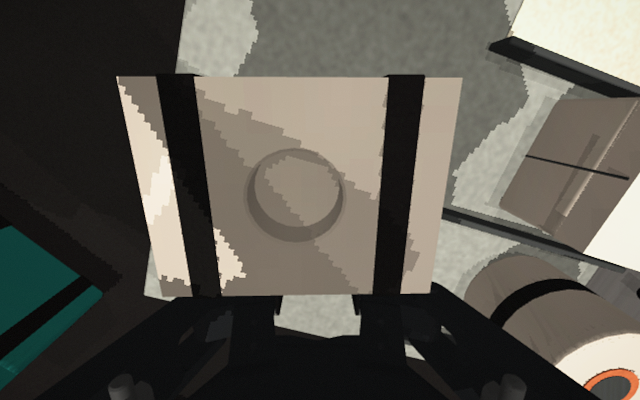

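Call:
apply_moves --increments '[[[0.004,0,0,0.5],[0.004,0,0,0.5],[0.004,0,0,0.5],[0.004,0,0,0.5],[0.004,0,0,0.5]]]'

```text
t: 4.25
tcp_pos: [0.4852, -0.0657, 0.1112]
tool_rot: [0.62, 0.784, 0.002, 0.017]
force: [0.4, -3.9, 1.8]
finger_gap: 0.4
```

Call:
apply_moves --increments '[[[0.004,0,0,0.5],[0.004,0,0,0.5],[0.004,0,0,0.5],[0.004,0,0,0.5],[0.004,0,0,0.5]]]'

```text
t: 4.75
tcp_pos: [0.4799, -0.0442, 0.1106]
tool_rot: [0.639, 0.769, 0.002, 0.016]
force: [-0.5, -5.1, 2.0]
finger_gap: 0.398
```

```bash
python3 - <<'E'
from h import *
s=st()
p,d=manip.snapshot("top");cv2.imwrite("pics/t4.png",cv2.resize(p[75:205,220:380,::-1],None,fx=5,fy=5,interpolation=cv2.INTER_CUBIC))
p,d=manip.snapshot("wrist");cv2.imwrite("pics/w4.png",p[:,:,::-1])
E
```

```text
t 4.75 p [ 0.4799 -0.0442  0.1106] ang 100.59 F [-0.54 -5.13  2.05] gap 0.4
```

View pics/w4.png

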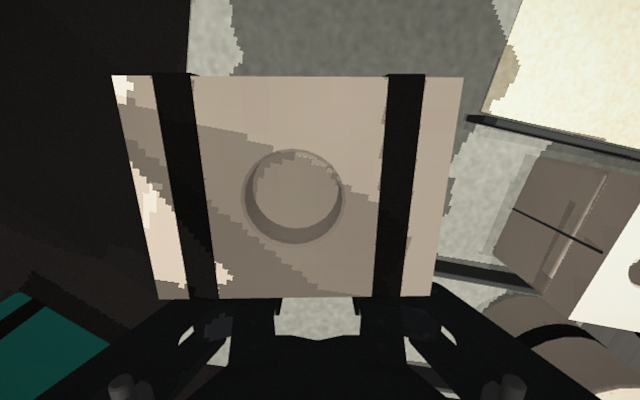

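Call:
apply_moves --increments '[[[0.004,0,0,0.5],[0.004,0,0,0.5],[0.004,0,0,0.5],[0.004,0,0,0.5],[0.004,0,0,0.5]]]'

```text
t: 5.35
tcp_pos: [0.4757, -0.0227, 0.1099]
tool_rot: [0.657, 0.754, 0.002, 0.015]
force: [0.1, -4.2, 1.6]
finger_gap: 0.4
```

Call:
apply_moves --increments '[[[0.004,0,0,0.5],[0.004,0,0,0.5],[0.004,0,0,0.5],[0.004,0,0,0.5],[0.004,0,0,0.5]]]'

```text
t: 5.85
tcp_pos: [0.4724, -0.001, 0.1094]
tool_rot: [0.674, 0.738, 0.002, 0.015]
force: [-0.1, -4.8, 1.5]
finger_gap: 0.399
```

Call:
apply_moves --increments '[[[0.004,0,0,0.5],[0.004,0,0,0.5],[0.004,0,0,0.5],[0.004,0,0,0.5],[0.003,0,0,0.5]]]'

```text
t: 6.35
tcp_pos: [0.4703, 0.0199, 0.109]
tool_rot: [0.692, 0.722, 0.002, 0.014]
force: [-0.2, -4.4, 2.3]
finger_gap: 0.403
```

```bash
python3 - <<'E'
from h import *
s=st()
p,d=manip.snapshot("wrist");cv2.imwrite("pics/w5.png",p[:,:,::-1]);np.savez("pics/w5.npz",d=d,p=s["tcp_pos"],r=s["tool_rot"])
E
```

```text
t 6.35 p [0.4703 0.0199 0.109 ] ang 92.47 F [-0.25 -4.36  2.27] gap 0.4
```

View pics/w5.png

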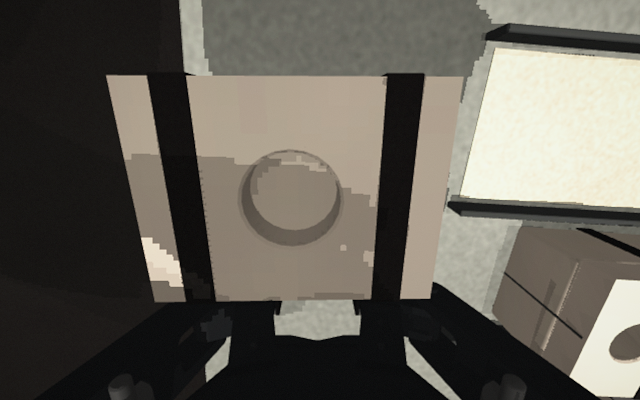

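```bash
python3 - <<'E'
from h import *
z=np.load("pics/w5.npz");im=cv2.imread("pics/w5.png")
cv2.imwrite("pics/w5c.png",cv2.resize(im[10:230,430:640],None,fx=3.6,fy=2.7,interpolation=cv2.INTER_CUBIC))
m=wray(z["p"],z["r"],[(107,75),(463,77),(432,298),(153,301)],.096);print(m.round(4),m.mean(0))
print(np.linalg.norm(np.diff(m,axis=0),axis=1))
print(wray(z["p"],z["r"],[(487,36),(487,25),(449,203),(449,210)],.03).round(4))
W=cloud("wrist",z["d"],{"tcp_pos":z["p"],"tool_rot":z["r"]})
print(W[150,300],W[120,600],W[208,560],W[33,600])
E
```

```text
[[0.4111 0.1024 0.096 ]
 [0.5075 0.1063 0.096 ]
 [0.5115 0.0339 0.096 ]
 [0.4132 0.0301 0.096 ]] [0.46080413 0.06815397 0.096     ]
[0.09650768 0.07248166 0.09831421]
[[0.5487 0.1327 0.03  ]
 [0.5476 0.1372 0.03  ]
 [0.5466 0.0485 0.03  ]
 [0.5474 0.0443 0.03  ]]
[0.46314434 0.08443913 0.09564102] [0.63500384 0.09723218 0.01320016] [0.62848875 0.04243121 0.01344013] [0.60217836 0.13632945 0.03096463]
```

View pics/w5c.png

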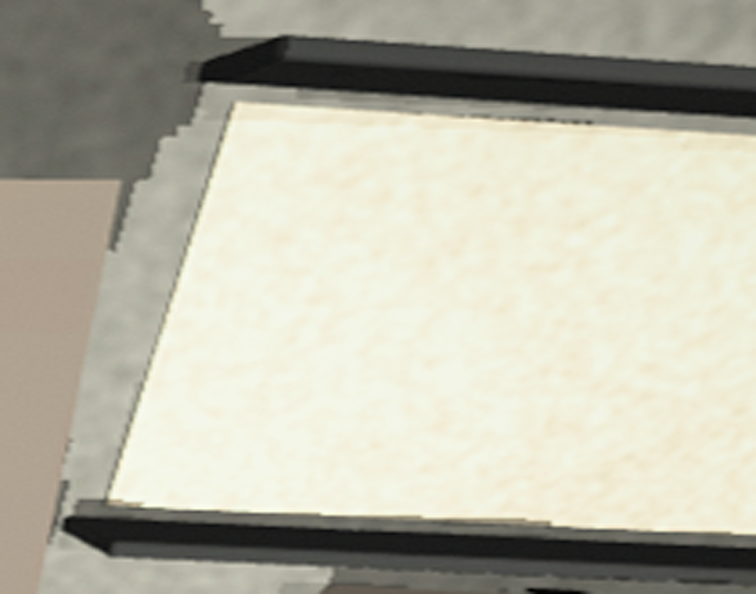

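```bash
python3 - <<'E'
from h import *
z=np.load("pics/w5.npz")
c=lambda u,v:(430+u/3.6-.3,10+v/2.7-.3)
f=lambda q,h:wray(z["p"],z["r"],[c(*a) for a in q],h).round(4)
print("bottom inner L near,far; R near, far",f([(203,80),(756,113),(65,517),(756,572)],.012))
print("top inner/outer L, R",f([(272,62),(285,37),(756,92),(756,67),(112,543),(115,556),(756,572),(756,580)],.03))
print("paper",f([(236,101),(107,502)],.0125))
E
```

```text
bottom inner L near,far; R near, far [[0.5586 0.1356 0.012 ]
 [0.6452 0.1338 0.012 ]
 [0.5553 0.044  0.012 ]
 [0.6871 0.0344 0.012 ]]
top inner/outer L, R [[0.5571 0.1345 0.03  ]
 [0.5578 0.1384 0.03  ]
 [0.6244 0.133  0.03  ]
 [0.6228 0.1369 0.03  ]
 [0.5544 0.0441 0.03  ]
 [0.5555 0.0411 0.03  ]
 [0.6632 0.0411 0.03  ]
 [0.6639 0.0392 0.03  ]]
paper [[0.5642 0.132  0.0125]
 [0.5618 0.0481 0.0125]]
```

Call:
apply_moves --increments '[[[0.004,0,0,0.7],[0.004,0,0,0.7],[0.004,0,0,0.7],[0.004,0,0,0.7],[0.003,0,0,0.6]]]'

```text
t: 6.9
tcp_pos: [0.4687, 0.0408, 0.1083]
tool_rot: [0.714, 0.7, 0.001, 0.013]
force: [-1.2, -4.2, 2.4]
finger_gap: 0.402
```

```bash
python3 - <<'E'
from h import *
s=st()
E
```

```text
t 6.9 p [0.4687 0.0408 0.1083] ang 88.79 F [-1.22 -4.23  2.38] gap 0.4
```

Call:
apply_moves --increments '[[[0.002,0,0,0.3],[0.0005,0,0,0],[0,0,0,0]]]'

```text
t: 7.2
tcp_pos: [0.4687, 0.044, 0.1083]
tool_rot: [0.716, 0.698, 0.001, 0.013]
force: [-0.8, -5.5, 2.5]
finger_gap: 0.397
```

```bash
python3 - <<'E'
from h import *
s=st()
p,d=manip.snapshot("wrist");cv2.imwrite("pics/w6.png",p[:,:,::-1]);np.savez("pics/w6.npz",d=d,p=s["tcp_pos"],r=s["tool_rot"])
E
```

```text
t 7.2 p [0.4687 0.044  0.1083] ang 88.47 F [-0.76 -5.47  2.55] gap 0.4
```

View pics/w6.png

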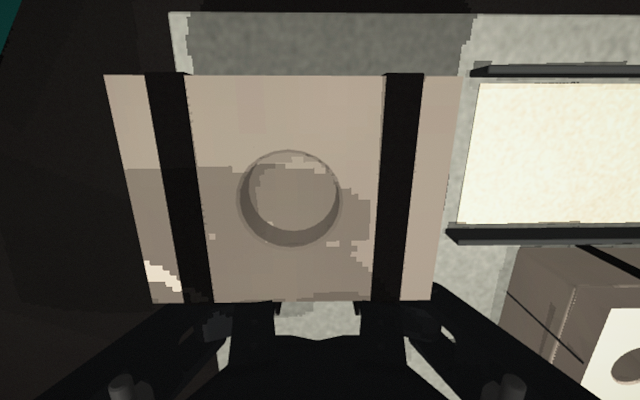

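Call:
apply_moves --increments '[[[-0.01,0,0,0],[-0.02,0,0,0],[-0.005,0,-0.03,0],[0,0,-0.04,0],[0,0,-0.04,0]]]'

```text
t: 7.75
tcp_pos: [0.463, 0.0093, 0.2158]
tool_rot: [0.718, 0.696, -0.001, 0.005]
force: [0.5, -0.3, 0.3]
finger_gap: 0.402
```

```bash
python3 - <<'E'
from h import *
s=st();print(s["tool_rot"])
plan(s,[.36,.0945,.23],-1.5)
E
```

```text
t 7.75 p [0.463  0.0093 0.2158] ang 88.21 F [ 0.46 -0.33  0.32] gap 0.4
[ 0.71801825  0.69600323 -0.00145927  0.00521239]
12
[[0.0068, -0.0088, -0.0012, 7.48], [0.0056, -0.0096, -0.0012, 7.48], [0.0043, -0.0103, -0.0012, 7.48], [0.003, -0.0107, -0.0012, 7.48], [0.0015, -0.011, -0.0012, 7.48], [0.0001, -0.0111, -0.0012, 7.48], [-0.0014, -0.0111, -0.0012, 7.48], [-0.0028, -0.0108, -0.0012, 7.48], [-0.0042, -0.0103, -0.0012, 7.48], [-0.0055, -0.0097, -0.0012, 7.48], [-0.0067, -0.0089, -0.0012, 7.48], [-0.0078, -0.008, -0.0012, 7.48]]
```

Call:
apply_moves --increments '[[[0.007,-0.008,-0.002,7.5],[0.006,-0.009,-0.002,7.5],[0.004,-0.01,-0.002,7.5],[0.003,-0.01,-0.001,7.5],[0.0015,-0.01,-0.001,7.5]]]'

```text
t: 8.25
tcp_pos: [0.4263, 0.0432, 0.2288]
tool_rot: [0.911, 0.413, 0.008, 0.008]
force: [0.4, -0.0, 0.2]
finger_gap: 0.401
```

Call:
apply_moves --increments '[[[0,-0.01,-0.001,7.5],[-0.001,-0.01,-0.001,7.5],[-0.003,-0.01,-0.001,7.5],[-0.004,-0.01,-0.001,7.5],[-0.005,-0.009,-0.001,7.5]]]'

```text
t: 8.75
tcp_pos: [0.3855, 0.0787, 0.2324]
tool_rot: [0.997, 0.082, 0.01, 0.003]
force: [-0.3, 0.2, 0.3]
finger_gap: 0.404
```

```bash
python3 - <<'E'
from h import *
s=st();print(s["tool_rot"])
p,d=manip.snapshot("wrist");cv2.imwrite("pics/w7.png",p[:,:,::-1]);np.savez("pics/w7.npz",d=d,p=s["tcp_pos"],r=s["tool_rot"])
plan(s,[.372,.0945,.2],-1.5)
E
```

```text
t 8.75 p [0.3855 0.0787 0.2324] ang 9.39 F [-0.32  0.18  0.33] gap 0.4
[0.99659715 0.08177672 0.00997047 0.00269737]
2
[[-0.0054, -0.0089, 0.0162, 5.44], [-0.0062, -0.0084, 0.0162, 5.44]]
```

View pics/w7.png

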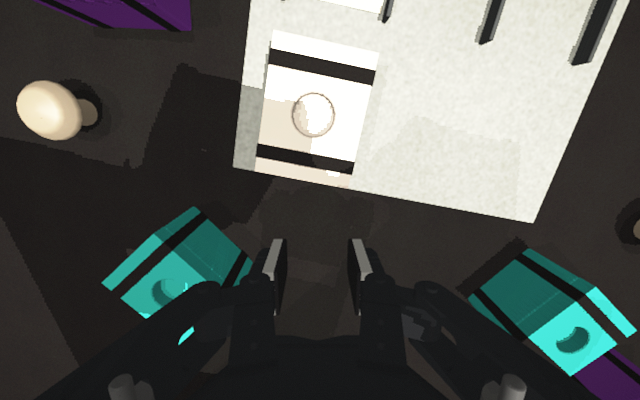

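```bash
python3 - <<'E'
from h import *
W=cloud("top",np.load("pics/top0.npy"));im=cv2.imread("pics/top0.png")
hsv=cv2.cvtColor(im,cv2.COLOR_BGR2HSV)
M=(hsv[...,0]>78)&(hsv[...,0]<100)&(hsv[...,1]>120)&(W[...,2]>.07)
n,l,s_,c=cv2.connectedComponentsWithStats(M.astype(np.uint8))
for i in range(1,n):
    if s_[i,4]>100: P=W[l==i];r=cv2.minAreaRect(P[:,:2].astype(np.float32)*1000);print(np.median(P,0).round(3),r,cv2.boxPoints(r).round())
z=np.load("pics/w7.npz");Wm=cloud("wrist",z["d"],{"tcp_pos":z["p"],"tool_rot":z["r"]})
im=cv2.imread("pics/w7.png");hsv=cv2.cvtColor(im,cv2.COLOR_BGR2HSV)
M=(Wm[...,2]>.088)&(Wm[...,2]<.104)
n,l,s_,c=cv2.connectedComponentsWithStats(M.astype(np.uint8))
for i in range(1,n):
    if s_[i,4]>800: P=Wm[l==i];print(s_[i],np.median(P,0),cv2.minAreaRect(P[:,:2].astype(np.float32)*1000))
cv2.imwrite("pics/w7c.png",cv2.resize(im[0:200,225:405],None,fx=3,fy=3,interpolation=cv2.INTER_CUBIC))
E
```

```text
[0.287 0.197 0.084] ((287.5838623046875, 196.52455139160156), (57.36199951171875, 72.35211944580078), 50.911834716796875) [[241. 197.]
 [298. 151.]
 [334. 196.]
 [278. 242.]]
[ 0.295 -0.186  0.084] ((294.8197021484375, -188.12490844726562), (72.82394409179688, 55.17697525024414), 57.962642669677734) [[ 252. -204.]
 [ 299. -234.]
 [ 338. -172.]
 [ 291. -143.]]
[  254    30   125   159 12897] [0.46945778 0.09403076 0.09699507] ((461.9748229980469, 93.25009155273438), (73.70096588134766, 96.48637390136719), 88.42510223388672)
```

View pics/w7c.png

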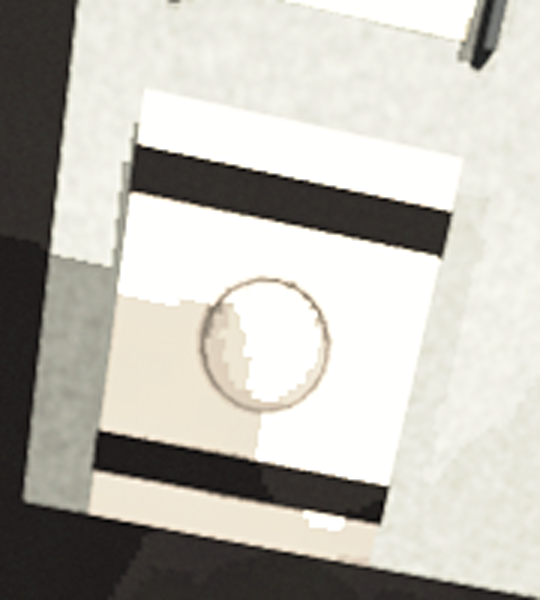

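```bash
python3 - <<'E'
from h import *
z=np.load("pics/w7.npz")
g=lambda q,h:wray(z["p"],z["r"],[(225+u/3-.3,v/3-.3) for u,v in q],h).round(4)
print("rails R bottom inner, R bottom outer, L in",g([(462,58),(482,68),(180,2)],.012))
print("paper R corner",g([(458,40)],.0125))
m=g([(146,88),(463,157),(371,565),(89,512)],.096);print(m,m.mean(0),np.degrees(np.arctan2(*(m[0]+m[1]-m[2]-m[3])[1::-1])), np.linalg.norm(np.diff(m,axis=0),axis=1))
print("board nearleft",g([(23,499)],.012))
E
```

```text
rails R bottom inner, R bottom outer, L in [[0.557  0.0474 0.012 ]
 [0.5554 0.0406 0.012 ]
 [0.5574 0.1349 0.012 ]]
paper R corner [[0.5613 0.0497 0.0125]]
[[0.5116 0.1276 0.096 ]
 [0.5097 0.0553 0.096 ]
 [0.4133 0.0575 0.096 ]
 [0.4153 0.1304 0.096 ]] [0.462475 0.0927   0.096   ] -1.4863239898896257 [0.07232496 0.0964251  0.07292743]
board nearleft [[0.3987 0.1696 0.012 ]]
```

Call:
apply_moves --increments '[[[-0.005,-0.009,0.01,5.4],[-0.006,-0.006,0.01,5.4],[0,0,0,0]]]'

```text
t: 9.1
tcp_pos: [0.3712, 0.0931, 0.2117]
tool_rot: [1.0, -0.015, 0.01, 0.001]
force: [-0.8, 0.1, 1.5]
finger_gap: 0.399
```

```bash
python3 - <<'E'
from h import *
s=st();print(s["tool_rot"])
p,d=manip.snapshot("wrist");cv2.imwrite("pics/w8.png",p[:,:,::-1]);np.savez("pics/w8.npz",d=d,p=s["tcp_pos"],r=s["tool_rot"])
E
```

```text
t 9.1 p [0.3712 0.0931 0.2117] ang -1.69 F [-0.83  0.08  1.45] gap 0.4
[ 9.99845130e-01 -1.47130786e-02  9.62981470e-03  7.13360408e-04]
```

View pics/w8.png

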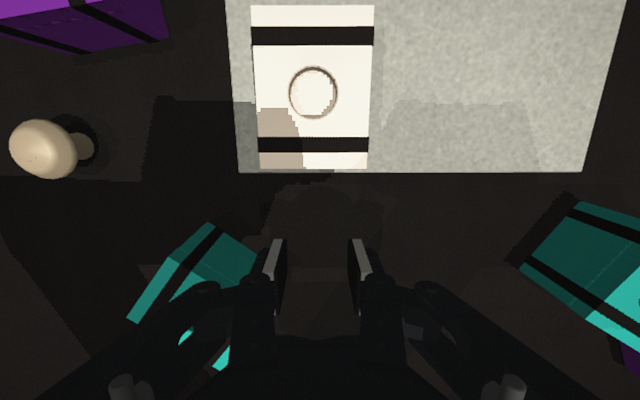

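Call:
apply_moves --increments '[[[0,-0.001,0.03,0],[0,-0.001,0.03,0],[0,0,0.025,0],[0,0,0.01,0],[0,0,0,0]]]'

```text
t: 9.65
tcp_pos: [0.3826, 0.0925, 0.1161]
tool_rot: [1.0, -0.007, 0.018, 0.001]
force: [-1.0, 0.5, 0.7]
finger_gap: 0.401
```

```bash
python3 - <<'E'
from h import *
s=st();print(s["tool_rot"])
p,d=manip.snapshot("wrist");cv2.imwrite("pics/w9.png",p[:,:,::-1]);np.savez("pics/w9.npz",d=d,p=s["tcp_pos"],r=s["tool_rot"])
E
```

```text
t 9.65 p [0.3826 0.0925 0.1161] ang -0.84 F [-1.02  0.55  0.73] gap 0.4
[ 9.99808728e-01 -7.37332975e-03  1.80895468e-02  9.53295294e-04]
```

View pics/w9.png

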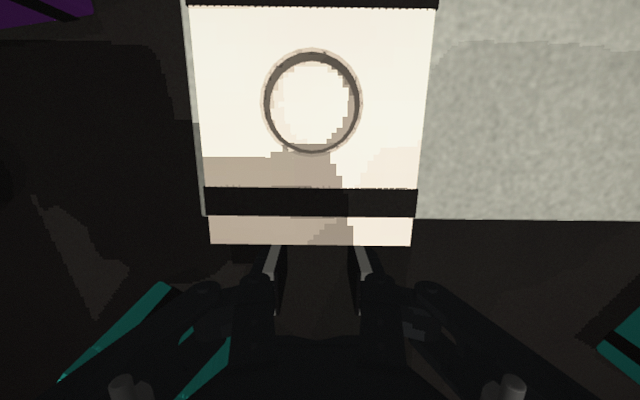

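Call:
apply_moves --increments '[[[0,-0.002,0.002,0.7],[0,-0.001,0.001,0],[0.003,0,0,0],[0.003,0,0,0],[0.001,0,0,0]]]'

```text
t: 10.2
tcp_pos: [0.3928, 0.0952, 0.1165]
tool_rot: [1.0, -0.013, 0.022, 0.001]
force: [-1.4, 0.1, 0.2]
finger_gap: 0.402
```

```bash
python3 - <<'E'
from h import *
s=st();print(s["tool_rot"])
E
```

```text
t 10.2 p [0.3928 0.0952 0.1165] ang -1.48 F [-1.43  0.06  0.16] gap 0.4
[ 9.99669158e-01 -1.29320567e-02  2.22134953e-02  9.47357313e-04]
```

Call:
apply_moves --increments '[[[0.002,0.0005,0.001,0],[0.002,0.0005,0.001,0],[0.002,0,0.001,0],[0.002,0,0.0005,0],[0.002,0,0.0005,0]]]'

```text
t: 10.7
tcp_pos: [0.3994, 0.0941, 0.1129]
tool_rot: [1.0, -0.013, 0.017, 0.001]
force: [-4.5, 0.6, 2.5]
finger_gap: 0.4
```

```bash
python3 - <<'E'
from h import *
s=st();print(s["tool_rot"])
E
```

```text
t 10.7 p [0.3994 0.0941 0.1129] ang -1.46 F [-4.47  0.59  2.49] gap 0.4
[ 9.99768047e-01 -1.27829926e-02  1.73161745e-02  7.73097758e-04]
```

Call:
apply_moves --increments '[[[0.003,0,0,0],[0.004,0,0,0],[0.004,0,0,0],[0.004,0,0,0],[0.004,0,0,0]]]'

```text
t: 11.2
tcp_pos: [0.4154, 0.0939, 0.1128]
tool_rot: [1.0, -0.012, 0.012, 0.001]
force: [-3.7, 1.1, -0.7]
finger_gap: 0.401
```

Call:
apply_moves --increments '[[[0.004,0,0,0],[0.004,0,0,0],[0.004,0,0,0],[0.004,0,0,0],[0.004,0,0,0]]]'

```text
t: 11.7
tcp_pos: [0.4391, 0.0933, 0.1132]
tool_rot: [1.0, -0.012, 0.014, 0.001]
force: [-3.4, 0.3, -0.5]
finger_gap: 0.399
```

```bash
cat > look.py <<'E'
from h import *
import sys
k=sys.argv[1]
s=st();print(np.round(s["tool_rot"],4))
p,d=manip.snapshot("wrist");cv2.imwrite(f"pics/w{k}.png",p[:,:,::-1]);np.savez(f"pics/w{k}.npz",d=d,p=s["tcp_pos"],r=s["tool_rot"])
E
python3 look.py 10
```

```text
t 11.7 p [0.4391 0.0933 0.1132] ang -1.43 F [-3.39  0.34 -0.49] gap 0.4
[ 9.998e-01 -1.240e-02  1.380e-02  7.000e-04]
```

View pics/w10.png

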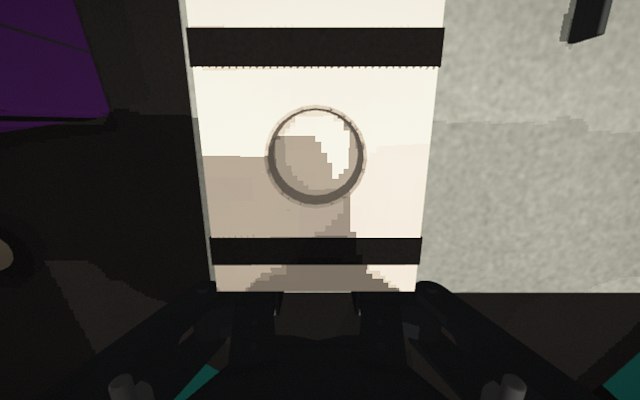

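```bash
python3 - <<'E'
from h import *
for n,(x0,x1,y0,y1),k in (("top",(240,340,85,195),6),("scene",(220,360,200,320),5)):
    p,d=manip.snapshot(n); cv2.imwrite(f"pics/{n}11.png",cv2.resize(p[y0:y1,x0:x1,::-1],None,fx=k,fy=k*.9,interpolation=cv2.INTER_CUBIC))
z=np.load("pics/w10.npz")
m=wray(z["p"],z["r"],[(190,67),(440,67),(416,292),(213,292)],.096);print(m.round(4))
E
```

```text
[[0.5296 0.1285 0.096 ]
 [0.5277 0.0544 0.096 ]
 [0.4514 0.0562 0.096 ]
 [0.4534 0.1313 0.096 ]]
```

View pics/top11.png

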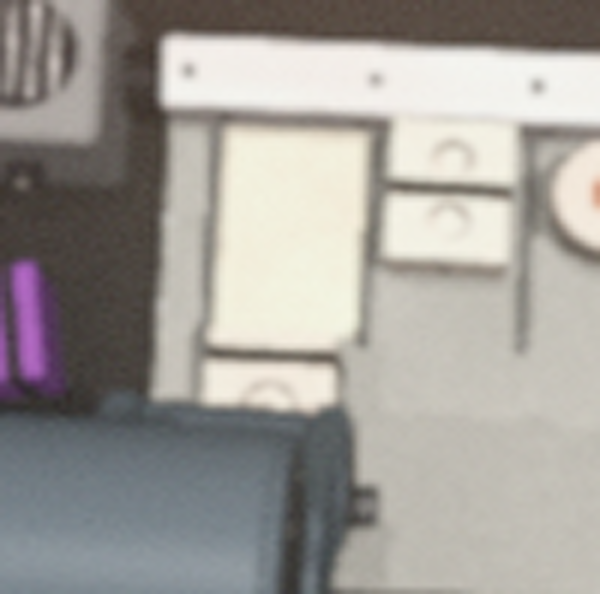

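View pics/scene11.png

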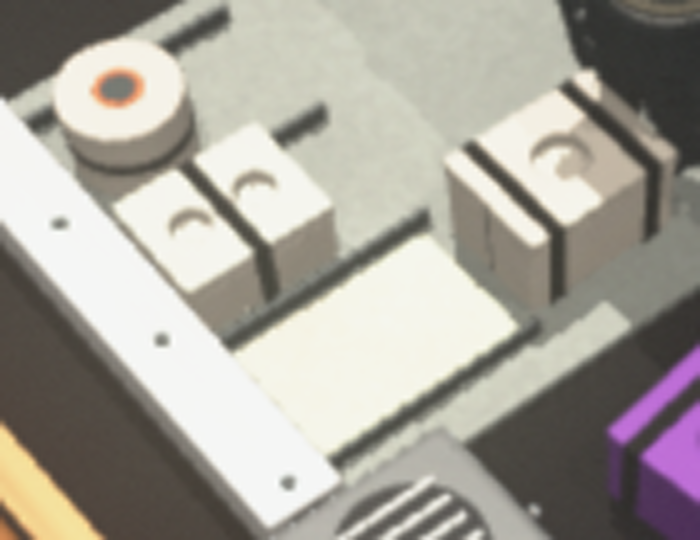

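```bash
python3 - <<'E'
from h import *
t=lambda u,v:(240+u/6-.4,85+v/5.4-.4)
print("mould",ray("top",[t(203,375),t(341,375)],.096).round(4))
print("rails L,R near centre",ray("top",[t(206,342),t(363,345)],.03).round(4))
print("rails far",ray("top",[t(217,125),t(376,130)],.03).round(4))
print("paper",ray("top",[t(207,347),t(358,350),t(221,125),t(369,128)],.012).round(4))
sc=lambda u,v:(220+u/5-.4,200+v/4.5-.4)
print("S mould top far L, far R",ray("scene",[sc(540,248),sc(447,160)],.096).round(4))
print("S rails near ends L,R",ray("scene",[sc(537,322),sc(427,214)],.03).round(4))
print("S paper near",ray("scene",[sc(520,326),sc(427,236)],.012).round(4))
E
```

```text
mould [[0.5195 0.1291 0.096 ]
 [0.5215 0.0517 0.096 ]]
rails L,R near centre [[0.5507 0.1347 0.03  ]
 [0.551  0.0425 0.03  ]]
rails far [[0.6944 0.1326 0.03  ]
 [0.6935 0.0386 0.03  ]]
paper [[0.5502 0.1358 0.012 ]
 [0.5505 0.046  0.012 ]
 [0.6991 0.132  0.012 ]
 [0.6993 0.0435 0.012 ]]
S mould top far L, far R [[0.5492 0.1303 0.096 ]
 [0.5487 0.0567 0.096 ]]
S rails near ends L,R [[0.5592 0.1389 0.03  ]
 [0.5578 0.047  0.03  ]]
S paper near [[0.5621 0.1283 0.012 ]
 [0.5617 0.0504 0.012 ]]
```

Call:
apply_moves --increments '[[[0.003,0,0,0],[0.004,0,0,0],[0.004,0,0,0],[0.004,0,0,0],[0.004,0,0,0]]]'

```text
t: 12.35
tcp_pos: [0.4579, 0.0929, 0.1137]
tool_rot: [1.0, -0.012, 0.013, 0.001]
force: [-3.2, 0.5, -1.0]
finger_gap: 0.401
```

Call:
apply_moves --increments '[[[0.004,0,0,0],[0.004,0,0,0],[0.004,0,0,0],[0.004,0,0,0],[0.004,0,0,0]]]'

```text
t: 12.85
tcp_pos: [0.4797, 0.0923, 0.1141]
tool_rot: [1.0, -0.012, 0.013, 0.001]
force: [-2.6, -0.1, -0.6]
finger_gap: 0.402
```

```bash
python3 look.py 12
```

```text
t 12.85 p [0.4797 0.0923 0.1141] ang -1.41 F [-2.61 -0.14 -0.58] gap 0.4
[ 9.998e-01 -1.230e-02  1.250e-02  7.000e-04]
```

View pics/w12.png

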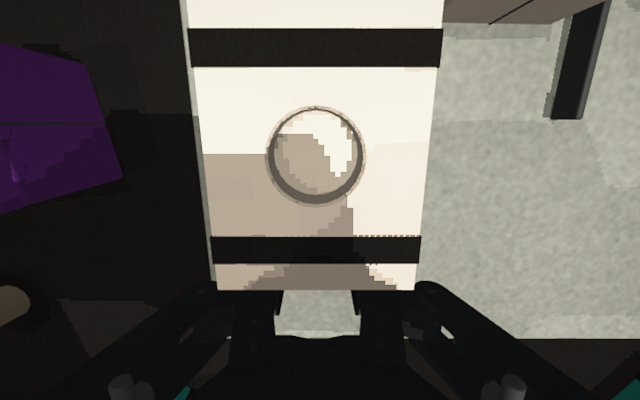

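Call:
apply_moves --increments '[[[0.004,0,0,0],[0.004,0,0,0],[0.004,0,0,0],[0.004,0,0,0],[0.004,0,0,0]]]'

```text
t: 13.4
tcp_pos: [0.5018, 0.0918, 0.1147]
tool_rot: [1.0, -0.012, 0.013, 0.001]
force: [-3.3, 0.4, -0.2]
finger_gap: 0.406
```

Call:
apply_moves --increments '[[[0.004,0,0.0005,0],[0.004,0,0,0],[0.004,0,0,0],[0.004,0,0,0],[0.004,0,0,0]]]'

```text
t: 13.9
tcp_pos: [0.5236, 0.0912, 0.1146]
tool_rot: [1.0, -0.012, 0.013, 0.001]
force: [-3.6, 0.7, -0.4]
finger_gap: 0.398
```

```bash
python3 - <<'E'
from h import *
st()
for n,(x0,x1,y0,y1),k in (("top",(240,340,85,195),6),("scene",(220,360,200,320),5)):
    p,d=manip.snapshot(n); cv2.imwrite(f"pics/{n}13.png",cv2.resize(p[y0:y1,x0:x1,::-1],None,fx=k,fy=k*.9,interpolation=cv2.INTER_CUBIC))
E
```

```text
t 13.9 p [0.5236 0.0912 0.1146] ang -1.42 F [-3.57  0.66 -0.43] gap 0.4
```

View pics/top13.png

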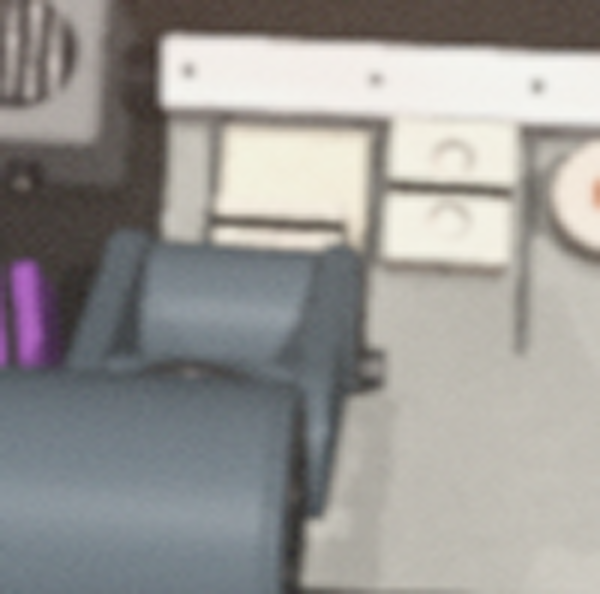

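View pics/scene13.png

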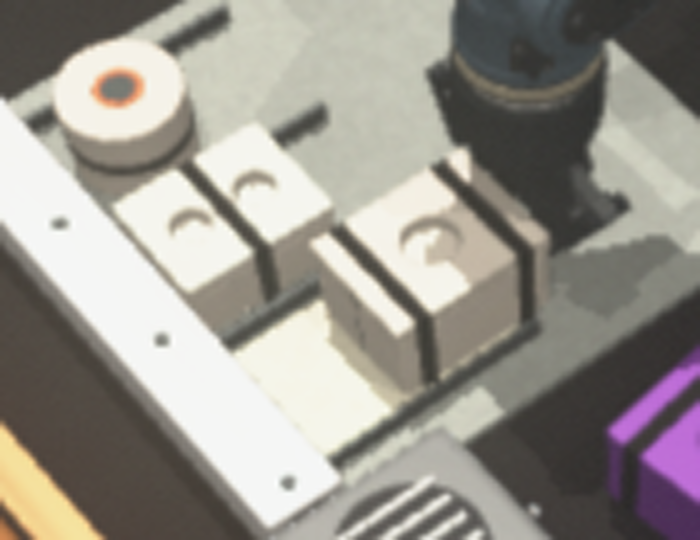

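```bash
python3 - <<'E'
from h import *
t=lambda u,v:(240+u/6-.4,85+v/5.4-.4)
print("mould",ray("top",[t(212,234),t(346,234)],.096).round(4))
print("rails R",ray("top",[t(370,234),t(206,342),t(217,125)],.03).round(4))
sc=lambda u,v:(220+u/5-.4,200+v/4.5-.4)
print("S mould far L, far R",ray("scene",[sc(405,335),sc(313,240)],.096).round(4), "bottom far L",ray("scene",[sc(412,392)],.012))
print("S rail L",ray("scene",[sc(537,322),sc(345,460)],.03).round(4))
E
```

```text
mould [[0.6085 0.1268 0.096 ]
 [0.6104 0.0513 0.096 ]]
rails R [[0.6244 0.0403 0.03  ]
 [0.5507 0.1347 0.03  ]
 [0.6944 0.1326 0.03  ]]
S mould far L, far R [[0.6333 0.1277 0.096 ]
 [0.6318 0.0525 0.096 ]] bottom far L [[0.63117798 0.12368336 0.012     ]]
S rail L [[0.5592 0.1389 0.03  ]
 [0.6865 0.1405 0.03  ]]
```

Call:
apply_moves --increments '[[[0.004,0,0.0005,0],[0.004,0,0,0],[0.004,0,0,0],[0.004,0,0,0],[0.004,0,0,0]]]'

```text
t: 14.5
tcp_pos: [0.5442, 0.0908, 0.1147]
tool_rot: [1.0, -0.012, 0.012, 0.001]
force: [-1.9, -0.6, -1.1]
finger_gap: 0.403
```

Call:
apply_moves --increments '[[[0.004,0,0.0005,0],[0.004,0,0,0],[0.004,0,0,0],[0.004,0,0,0],[0.003,0,0,0]]]'

```text
t: 15.0
tcp_pos: [0.5652, 0.0902, 0.1146]
tool_rot: [1.0, -0.012, 0.012, 0.001]
force: [-2.9, 0.9, 0.2]
finger_gap: 0.398
```

```bash
python3 - <<'E'
from h import *
st()
for n,(x0,x1,y0,y1),k in (("scene",(220,360,200,320),5),):
    p,d=manip.snapshot(n); cv2.imwrite(f"pics/{n}14.png",cv2.resize(p[y0:y1,x0:x1,::-1],None,fx=k,fy=k*.9,interpolation=cv2.INTER_CUBIC))
E
```

```text
t 15.0 p [0.5652 0.0902 0.1146] ang -1.42 F [-2.9   0.87  0.15] gap 0.4
```

View pics/scene14.png

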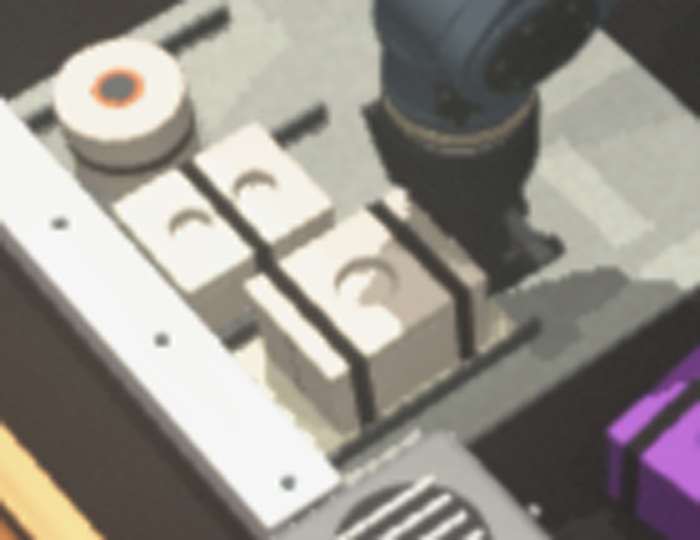

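Call:
apply_moves --increments '[[[0.003,0,0,0],[0.002,0,0,0],[0.002,0,0,0],[0.002,0,0,0],[0.002,0,0,0]]]'

```text
t: 15.55
tcp_pos: [0.5771, 0.0899, 0.1148]
tool_rot: [1.0, -0.012, 0.012, 0.001]
force: [-3.5, 0.3, -1.6]
finger_gap: 0.402
```

Call:
apply_moves --increments '[[[0.002,0,0,0],[0.002,0,0,0]]]'

```text
t: 15.75
tcp_pos: [0.5814, 0.0898, 0.1149]
tool_rot: [1.0, -0.012, 0.012, 0.001]
force: [-3.2, 0.5, -1.3]
finger_gap: 0.403
```

Call:
apply_moves --increments '[[[0.0015,0,0,0],[0.0015,0,0,0]]]'

```text
t: 15.95
tcp_pos: [0.5847, 0.0897, 0.1149]
tool_rot: [1.0, -0.012, 0.012, 0.001]
force: [-4.2, -0.1, -0.9]
finger_gap: 0.399
```

Call:
apply_moves --increments '[[[0.001,0,0,0],[0.001,0,0,0]]]'

```text
t: 16.15
tcp_pos: [0.587, 0.0897, 0.1149]
tool_rot: [1.0, -0.012, 0.012, 0.001]
force: [-3.9, 0.4, -1.1]
finger_gap: 0.397
```

Call:
apply_moves --increments '[[[0.001,0,0,0]]]'

```text
t: 16.25
tcp_pos: [0.588, 0.0897, 0.115]
tool_rot: [1.0, -0.012, 0.012, 0.001]
force: [-3.6, -0.0, -0.4]
finger_gap: 0.401
```

```bash
python3 - <<'E'
from h import *
st()
for n,(x0,x1,y0,y1),k in (("scene",(220,320,220,320),6),):
    p,d=manip.snapshot(n); cv2.imwrite(f"pics/{n}15.png",cv2.resize(p[y0:y1,x0:x1,::-1],None,fx=k,fy=k,interpolation=cv2.INTER_CUBIC))
E
```

```text
t 16.25 p [0.588  0.0897 0.115 ] ang -1.42 F [-3.6  -0.02 -0.44] gap 0.4
```

View pics/scene15.png

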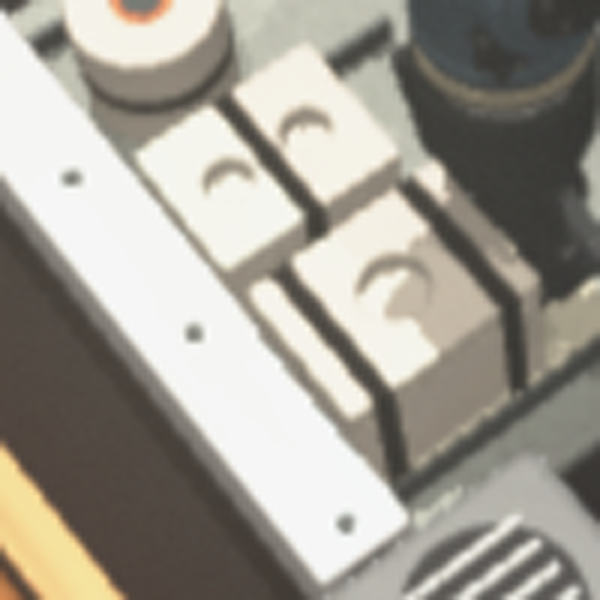

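Call:
apply_moves --increments '[[[0.001,0,0,0]]]'

```text
t: 16.4
tcp_pos: [0.588, 0.0897, 0.1147]
tool_rot: [1.0, -0.012, 0.011, 0.001]
force: [-6.5, 0.0, 1.6]
finger_gap: 0.4
```

Call:
apply_moves --increments '[[[0.001,0,0,0]]]'

```text
t: 16.5
tcp_pos: [0.5881, 0.0897, 0.1147]
tool_rot: [1.0, -0.012, 0.009, 0.001]
force: [-5.7, 0.4, 2.2]
finger_gap: 0.399
```

Call:
apply_moves --increments '[[[0.001,0,0,0]]]'

```text
t: 16.6
tcp_pos: [0.5881, 0.0898, 0.1147]
tool_rot: [1.0, -0.013, 0.008, 0.001]
force: [-5.2, 0.2, 2.8]
finger_gap: 0.4
```

Call:
apply_moves --increments '[[[0.001,0,0,0]]]'

```text
t: 16.7
tcp_pos: [0.5882, 0.0897, 0.1147]
tool_rot: [1.0, -0.013, 0.007, 0.001]
force: [-5.9, 0.3, 1.9]
finger_gap: 0.404
```

Call:
apply_moves --increments '[[[0.002,0,0,0]]]'

```text
t: 16.8
tcp_pos: [0.5883, 0.0898, 0.1147]
tool_rot: [1.0, -0.013, 0.005, 0.001]
force: [-8.7, 0.8, 3.4]
finger_gap: 0.399
```

Call:
apply_moves --increments '[[[0.002,0,0,0]]]'

```text
t: 16.9
tcp_pos: [0.5885, 0.0898, 0.1147]
tool_rot: [1.0, -0.013, 0.002, 0.001]
force: [-7.5, -0.4, 2.8]
finger_gap: 0.402
```

```bash
python3 - <<'E'
from h import *
st()
for n,(x0,x1,y0,y1),k in (("scene",(220,320,220,320),6),("top",(250,330,85,165),7)):
    p,d=manip.snapshot(n); cv2.imwrite(f"pics/{n}16.png",cv2.resize(p[y0:y1,x0:x1,::-1],None,fx=k,fy=k,interpolation=cv2.INTER_CUBIC))
E
```

```text
t 16.9 p [0.5885 0.0898 0.1147] ang -1.45 F [-7.52 -0.38  2.78] gap 0.4
```

View pics/scene16.png

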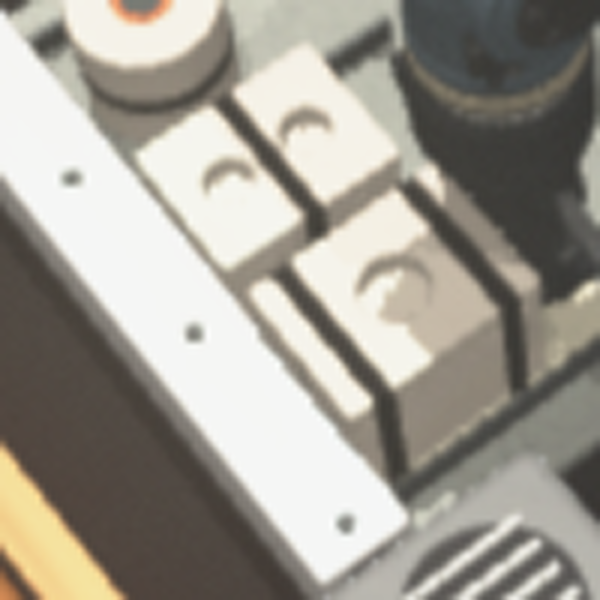

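View pics/top16.png

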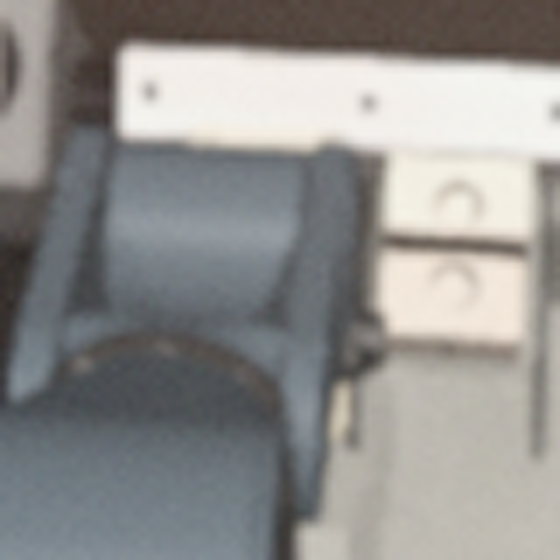

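Call:
apply_moves --increments '[[[-0.004,0,0,0],[-0.01,0,0,0],[-0.02,0,0,0],[-0.02,0,-0.01,0],[-0.02,0,-0.03,0]]]'

```text
t: 17.5
tcp_pos: [0.5189, 0.0909, 0.1538]
tool_rot: [1.0, -0.013, 0.011, 0.001]
force: [0.4, -0.6, 0.5]
finger_gap: 0.4
```

Call:
apply_moves --increments '[[[-0.01,0,-0.04,0],[0,0,-0.04,0],[0,0,-0.04,0],[0,0,-0.02,0],[0,0,0,0]]]'

```text
t: 18.0
tcp_pos: [0.5052, 0.0914, 0.3033]
tool_rot: [1.0, -0.013, 0.02, 0.001]
force: [-0.6, 0.1, -0.6]
finger_gap: 0.404
```

```bash
python3 look.py 17
```

```text
t 18.0 p [0.5052 0.0914 0.3033] ang -1.51 F [-0.61  0.1  -0.62] gap 0.4
[ 9.997e-01 -1.320e-02  1.990e-02  9.000e-04]
```

View pics/w17.png

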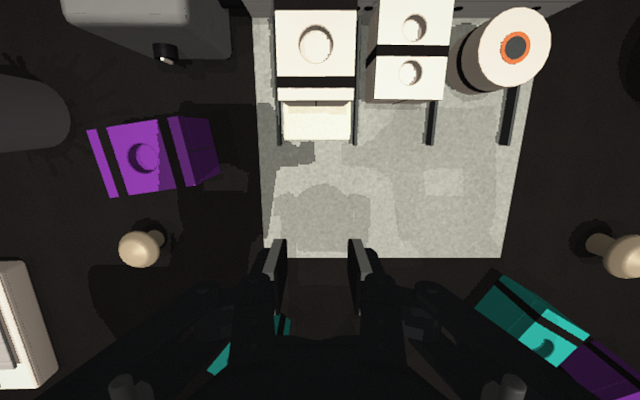

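Call:
apply_moves --increments '[[[0.025,0,0,0],[0.03,0,0,0],[0.025,0,0,0],[0.01,0,0,0],[0,0,0,0]]]'

```text
t: 18.55
tcp_pos: [0.5941, 0.0889, 0.2978]
tool_rot: [1.0, -0.013, 0.014, 0.001]
force: [-0.7, 0.7, 0.7]
finger_gap: 0.401
```

```bash
python3 look.py 18; python3 - <<'E'
from h import *
im=cv2.imread("pics/w18.png");cv2.imwrite("pics/w18c.png",cv2.resize(im[0:260,230:470],None,fx=3,fy=2.3,interpolation=cv2.INTER_CUBIC))
E
```

```text
t 18.55 p [0.5941 0.0889 0.2978] ang -1.53 F [-0.7   0.68  0.74] gap 0.4
[ 9.998e-01 -1.330e-02  1.440e-02  8.000e-04]
```

View pics/w18c.png

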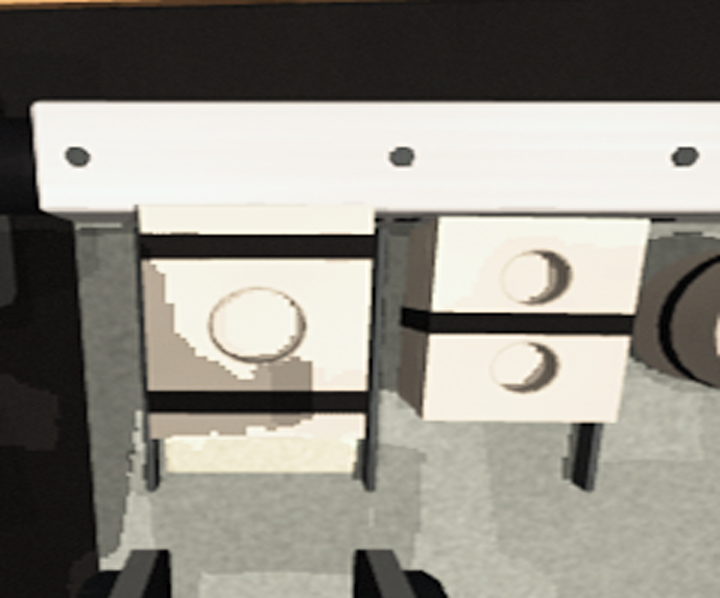

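```bash
python3 - <<'E'
from h import *
z=np.load("pics/w18.npz")
g=lambda q,h:wray(z["p"],z["r"],[(230+u/3-.3,v/2.3-.3) for u,v in q],h).round(4)
m=g([(138,204),(375,206),(364,439),(150,438)],.096);print(m,m.mean(0),np.degrees(np.arctan2(*(m[0]+m[1]-m[2]-m[3])[1::-1])))
print("rail near ends bottom L out,in R in,out",g([(147,490),(158,490),(364,490),(375,490)],.012))
print("rail top near L,R",g([(152,470),(371,470)],.03))
d=g([(45,208),(700,215)],.067);print("duct top near edge",d,np.degrees(np.arctan2(*(d[0]-d[1])[1::-1]))-90, "x at mould", np.interp(.087,[d[1,1],d[0,1]],[d[1,0],d[0,0]]))
print("paper near",g([(165,473),(352,473)],.0125))
W=cloud("wrist",z["d"],{"tcp_pos":z["p"],"tool_rot":z["r"]})
M=np.abs(W[...,2]-.096)<.006
n,l,s_,c=cv2.connectedComponentsWithStats(M.astype(np.uint8))
for i in range(1,n):
    if s_[i,4]>1500: print(s_[i],cv2.minAreaRect(W[l==i][:,:2].astype(np.float32)*1000),np.median(W[l==i][:,2]))
E
```

```text
[[0.6995 0.1238 0.096 ]
 [0.6968 0.0509 0.096 ]
 [0.6006 0.0537 0.096 ]
 [0.6031 0.1261 0.096 ]] [0.65     0.088625 0.096   ] -1.5168235077612204
rail near ends bottom L out,in R in,out [[0.5519 0.1414 0.012 ]
 [0.5518 0.1365 0.012 ]
 [0.5492 0.0434 0.012 ]
 [0.5491 0.0384 0.012 ]]
rail top near L,R [[0.5693 0.1358 0.03  ]
 [0.5668 0.0427 0.03  ]]
duct top near edge [[ 0.7021  0.1594  0.067 ]
 [ 0.6931 -0.064   0.067 ]] -2.3069978232464905 x at mould 0.6991832587287377
paper near [[0.5623 0.1326 0.0125]
 [0.56   0.0489 0.0125]]
[ 276   89   79  102 6844] ((650.1056518554688, 89.09690856933594), (73.22673034667969, 96.26824951171875), 88.05191802978516) 0.09700956851642188
```

```bash
python3 -c "
from h import *
st();print(manip.sign_off())"
```

```text
t 18.6 p [0.5931 0.089  0.2976] ang -1.52 F [-0.37  0.22 -0.56] gap 0.4
the job is handed in; nothing more can be done
None
```

I pushed the mould into the paper-lined left bay, up against the air duct, and handed the job in at 18.6 s. `sign_off` reports no verdict.

**How it went:** Two part-closed fingers first pushed its long side, shifting it left about 150 mm and turning it into line with the bay. They then pushed its end straight in. The force readings after each move stayed around 3 to 6 N. At the duct the mould stopped moving, and the highest reading while confirming that was about 9 N. The fingertips stayed above the rail tops throughout.

**Last checks (wrist camera):**

| Check | Result |
|---|---|
| Mould centre | about (0.650, 0.089) m |
| Angle to the bay | within about 0.1° of square, against the −1.5° fitted at the start |
| Far end to duct | about 1 mm, which is within the 2 mm calibration error |
| Sideways position | about 1 mm left of the bay's middle, leaving roughly 8 mm clear of each rail |
| Bystander moulds and look-alikes in view | no visible change |
| Gripper | clear of everything, at a height of 0.30 m |

**Where the checks disagreed:**
- **Sideways offset:** during the push the top and scene cameras put the mould at about +2 mm and −2 mm, so the offset is only known to a couple of millimetres.
- **Duct edge:** in the last picture it measured −2.3°, against −1.5° for the rails. I put this down to picking the edge by eye.

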